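Bring the clay mill's twist lid to the half-way mark and hold it there

TASK

Pick up the clay mill's lid from the rolling board by its grip bar, lower it gently into the mill's mouth so that it sits fully home, and turn it clockwise until the bar points at the half-way marks (the tall ribs on the collar, between the notches and the double ticks), well short of the click that would start the mill. The lid is brittle, so keep a light grip, do not force it, and leave the other things on the table alone. Finish while still holding the lid there, ready for the word to start: a spring in the mill pushes it back, so do not let go.

Things in the scene. Friction and masses are not known exactly. Their poses are not given: they have to be found in the camera images.
- lid: Round pale plastic bayonet lid, 120 g, upright on its plug on the rolling board. Origin: centre of its underside, z up. Plug diameter 58, z=5 to 17.5, tapering to 48 at z=0; cap diameter 88, z=17.5 to 24.5; on the cap a straight grip bar along x, 56 long, 16 wide, z=24.5 to 54.5, with a tick beyond each end. Turned half round it is the same. Brittle: cracks if squeezed with over 30 N; 10 to 20 N is ample
- lid_grip (a point): On the lid's axis inside the grip bar, 46.5 above the lid's underside (22 above the cap, 8 below the bar's top): a good height to pinch the bar across its 16 mm width
- lid_lug (a point): Tip of one of the lid's two lugs, on its +x side, 35.5 from the axis; the other is opposite. Each is 10 wide, z=6 to 12 above the lid's underside, under the cap: the bar above shows their direction
- mill: Small clay mill fixed to the table: grey motor foot (diameter 120), steel bowl and collar (diameter 100), 150 high, open on top. Origin: centre of its underside, z up. Its x axis runs through the two notches. With the lid home only clockwise turning (from above) is possible; after about 7 degrees the lugs meet the starter ring. Pushing the lid against the mill with over 30 N is forcing it
- mill_mouth (a point): Centre of the mouth at rim height, 150 above the table. Mouth diameter 62 in a lip 4 thick; 2 mm slack round the plug. The lid is home when its cap rests on the rim: lid origin 17.5 below this point
- mill_notch (a point): Collar tick beside one of the two notches, on the mill's +x side, at rim height, 47.5 from the axis; the other is opposite. Notches are 17 wide and reach 38 from the axis. The lugs go down through them with the bar pointing at these ticks, about 5 degrees of slack either way
- mill_half (a point): Half-way mark: tall rib on the collar, also running down its outside, 40 degrees clockwise (from above) of the +x notch, 47.5 from the axis, at rim height; a second one is opposite
- mill_lock (a point): Locked end: pair of short ticks on the collar, 80 degrees clockwise of the +x notch, and another pair opposite. From about 51 degrees a lug pushes past a sprung catch; between 72 and 78 degrees the catch clicks in behind it, the mill starts and the lid is locked
- starter (a joint): Brass spring-return ring under the lip, turned clockwise by the lid's lugs: 0 at rest, about 0.58 rad with the lid at the half-way mark, 1.15 where the mill starts, 1.36 at the end. Pushes the lid back with 0.03 N m at rest, 0.065 N m half-way, 0.1 N m where the mill starts
- cutter: Bystander: steel cutter ring, diameter 60, 22 high, on a corner of the board
- rib: Bystander: flat wooden rib 40 x 80 x 6 on the opposite corner of the board
- looptool: Bystander: clay loop tool, 175 long, lying on the table near the robot
- glaze: Bystander: glaze jar, diameter 68, 85 high, behind the mill
- canister: Bystander: white canister with a wooden knob lid, diameter 102, 134 high, behind the mill
- bowl: Bystander: terracotta bowl, diameter 116, 48 high, on the left
- brushpot: Bystander: white pot, diameter 76, 90 high, with brushes up to about 215 high, on the left
- rollingpin: Bystander: wooden rolling pin, 396 long, diameter 52, lying behind the board
- board: Wooden rolling board under the lid, 300 x 360 x 18, it does not move; origin: centre of its underside
There are look-alikes about, which are no part of the job. Leave any yellow look-alike of the lid alone.

How it is judged (in metres and radians):
On the way:
1. the lid sits home in the mouth, lugs through the notches, not yet turned (horizontal distance between lid and mill_mouth below 0.005 m and z of lid in the frame of mill_mouth below -0.015 m and angle between lid's own z axis and vertical below 0.1 rad and value of joint starter below 0.15 rad), for 0.1 s.
At the end, for the whole second after the job is handed in: The lid is home in the mill's mouth (within 4 mm of its axis, within 2.5 mm of full depth, tilted less than 4 degrees), turned 40 degrees clockwise from the notches give or take 8, the starter ring between 0.40 and 0.80 rad, and the fingers still hold it, at rest (horizontal distance between lid and mill_mouth below 0.004 m and z of lid in the frame of mill_mouth below -0.015 m and angle between lid's own z axis and vertical below 0.07 rad and angle between the x axis of lid and the x axis of mill, either way round between 0.558 and 0.838 rad and value of joint starter between 0.4 and 0.8 rad and contact force between the fingers and lid above 1 N and angular speed of lid below 0.15 rad/s); the arm keeps its last pose, push and grip.
It fails at once if the lid is turned past the click and the mill starts (value of joint starter above 1.15 rad).
It fails at once if the brittle lid is squeezed with more than 30 N (contact force between the fingers and lid above 60 N).
It fails at once if the lid is forced against the mill with more than 30 N (contact force between lid and mill above 30 N).
It fails at once if another thing on the table is disturbed (moved more than 3 cm) (distance of any of cutter, rib, looptool, glaze, canister, bowl, brushpot, rollingpin from where it was at the start of the episode above 0.03 m).
It also fails if it takes over 45 s, if anything falls off the work surface, if the arm or the gripper's body presses on something with over 40 N, if the wrist force passes 120 N, or if a joint passes its speed limit or range.

ROBOT

A 7-joint arm with a two-finger parallel gripper is mounted at the origin on the work surface. World frame = base frame: x ahead of the robot, y to its left, z up, the work surface at z = 0. Lengths are in m, angles in degrees, forces in N, time in s.
With the tool pointing down it reaches from about 0.375 to 0.925 m from the base axis. Payload 3.1 kg.
Tool frame: the origin (TCP) lies on the centre line of the jaws, within the pads' length; the fingertips stand 22 mm ahead of it and the grasp point (between the pads) lies 3 mm ahead of it; z points along the fingers, y is the direction in which the jaws open and shut (so a half turn about z gives the same grasp; the last joint's range is limited). The gripper opens to 85 mm and grips with 20 to 120 N. Pads are 22 mm wide; open, the fingers measure 114 mm over their backs; the gripper's body (76 mm by 85 mm) begins 54 mm behind the grasp point. The pads swing forward as they close: fully open they stand 13 mm farther back than shut.
Start: joints at [63.839, 21.939, 2.515, 91.553, -1.026, 66.532, -2.859], TCP at [0.228, -0.609, 0.229] pointing down, gripper open.
Joint ranges: [-149.38, 149.38], [-23.57, 123.04], [-84.95, 90], [0, 143.3], [-89.99, 269.99], [3.08, 112.72], [-163.45, 163.45]. Speed limits (degrees/s): [159.86, 159.86, 180, 180, 180, 180, 180].

INTERFACE

Orientations are given as [roll, pitch, yaw] about the fixed x, y, z axes, in that order (R = Rz(yaw) Ry(pitch) Rx(roll)).
In Python, from station import arm, get_image, camera_model, order gives the robot as it stands. Calls block until the motion is done:
- arm.move_pose(position, orientation): joint-space move of the TCP to a pose.
- arm.line_to(position, ori=None, vel=0.15, f_stop=None): straight line of the TCP; ori=None keeps the orientation; vel is the mean speed in m/s. With f_stop (N) it stops when the force on the tool has changed by that much, and returns True; else False.
- arm.goto_joints(angles): joint-space move.
- arm.command_gripper(opening, grasp_force=None): opening from 0.0 (shut) to 1.0 (fully open); grasp_force is the grip in N (None keeps the last); returns when the fingers have stopped.
- arm.dwell(seconds).
- arm.solve_ik(position, orientation): joint angles nearest the present ones, or None.
- arm.observe(): the state.
- get_image(name): name is "side" or "top"; returns the picture (400x640x3 uint8, red, green, blue); there is no depth.
- camera_model(name): a dict with "camera_matrix" (3x3 intrinsics, pixels), "rvec" (rotation vector, rad) and "tvec" (3), from world to camera coordinates, as OpenCV has them. Camera axes: x right, y down, z forward; pixel columns grow to the right and rows downward; lengths in m; the calibration is good to about 2 mm. A picture is of the moment at which its call begins. camera_model takes no time and is no camera call.
A pose or a line that the arm cannot do raises arm.IKError and nothing moves.
- order.close_job(): hands the job in, once; it reports no verdict.
The state is a dict: "t": time; "q": joint angles; "qd": joint speeds; "joint_efforts": joint torques, N m; "eef_pos": TCP position; "ee_rot": TCP orientation; "contact_force": force on the tool from outside, world axes, zero at the start; "ft_torque": the same for the moment, N m; "opening": opening from 0.0 (shut) to 1.0 (fully open).
Only numpy, scipy, OpenCV 4.12 (cv2) and the standard library are available. Lean on these libraries where they do the work, as an engineer would, in place of code of your own. Each camera call takes 0.05 s, during which the arm holds its last target.

## Working session

There is one attempt and no reset: what is moved stays moved. The work goes in short steps, each a Python script; the robot and the scene stay as the last script left them, time stands still between calls to the robot, and variables do not carry over. Pictures are saved under pics/ and viewed, and the job is handed in when it is done.

```bash
ls; mkdir -p pics; python3 - <<'E'
from station import arm,get_image,camera_model
import cv2
for n in("side","top"):
    cv2.imwrite(f"pics/{n}0.png",get_image(n)[:,:,::-1]); print(camera_model(n))
s=arm.observe();print(s)
E
```

```text
pics
{'camera_matrix': array([[409.74955494,   0.        , 324.8047936 ],
       [  0.        , 409.74955494, 200.35519094],
       [  0.        ,   0.        ,   1.        ]]), 'rvec': array([ 2.26621211, -0.53390433,  0.23223267]), 'tvec': array([-0.50230214,  0.22740741,  1.03204017])}
{'camera_matrix': array([[493.81582504,   0.        , 326.66986766],
       [  0.        , 493.81582504, 199.94476174],
       [  0.        ,   0.        ,   1.        ]]), 'rvec': array([ 2.08780973, -2.14271513,  0.20735638]), 'tvec': array([-0.01519043,  0.59696897,  1.37494813])}
{'t': 0.1, 'q': array([63.84003841, 21.98819608,  2.51158416, 91.63957795, -1.02547693,
       66.53210432, -2.86032588]), 'qd': array([ 0.01604325, -0.05384963, -0.01871713, -0.24317558, -0.01572331,
       -0.05163344, -0.02249369]), 'joint_efforts': array([ 2.16783366e-03, -4.34731901e+01,  1.02879714e+00, -2.50456935e+01,
        1.08855680e-02,  5.45317671e-03,  2.68184340e-05]), 'eef_pos': array([ 0.22793182, -0.60780881,  0.22790638]), 'ee_rot': array([-1.79862798e+02,  7.31009129e-03,  2.05598684e+01]), 'contact_force': array([-0.23497662,  0.03625382,  0.26150468]), 'ft_torque': array([ 0.03336475,  0.03941286, -0.02704839]), 'opening': 0.9999093732917279}
```

View pics/side0.png

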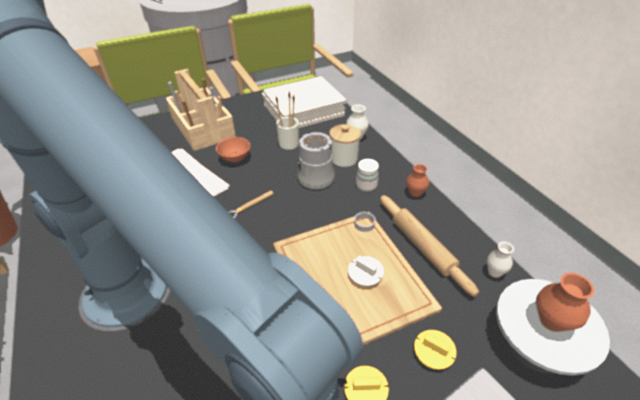

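View pics/top0.png

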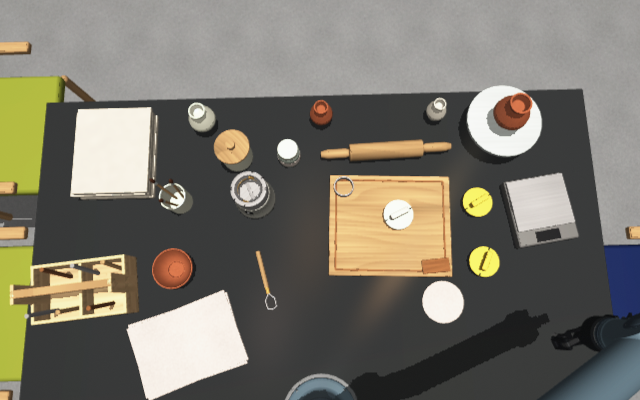

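Top view candidates for the lid: the pale round one with a bar on the board at (399,214), yellow look-alikes at (477,202) and (484,262), and a plain white disc at (443,302). The description picks (399,214). The mill is at (252,190); I'll check both in close crops.

```bash
python3 - <<'E'
import cv2,numpy as np
t=cv2.imread("pics/top0.png");s=cv2.imread("pics/side0.png")
z=lambda im,x,y,w,k:cv2.resize(im[y-w:y+w,x-w:x+w],(k,k),interpolation=cv2.INTER_CUBIC)
cv2.imwrite("pics/c0.png",np.vstack([np.hstack([z(t,399,214,22,300),z(t,252,192,28,300)]),np.hstack([z(s,366,271,25,300),z(s,316,160,30,300)])]))
E
```

```text
(no output)
```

View pics/c0.png

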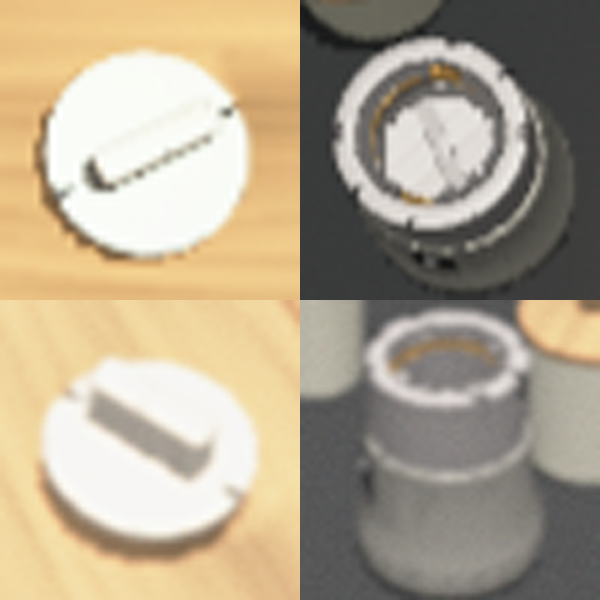

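The lid's bar and ticks are clear on the white lid (crop, top left). Next I'll rectify the rim plane (z=0.15) and the cap plane (z=0.0425) from both cameras to measure centres and angles.

```bash
cat > h.py <<'E'
import numpy as np,cv2
from station import arm,get_image,camera_model,order
def H(n,z):
    c=camera_model(n);K=c["camera_matrix"];R=cv2.Rodrigues(np.array(c["rvec"]))[0];t=np.array(c["tvec"])
    return K@np.c_[R[:,0],R[:,1],R[:,2]*z+t]   # world xy1 -> pixel
def toW(n,z,p): return cv2.perspectiveTransform(np.float64(p).reshape(-1,1,2),np.linalg.inv(H(n,z))).reshape(-1,2)
def toP(n,z,p): return cv2.perspectiveTransform(np.float64(p).reshape(-1,1,2),H(n,z)).reshape(-1,2)
def rect(im,n,z,c,half=0.06,k=400):
    # rectified: col -> world +x right, row -> world -y (y up)
    s=2*half/k
    A=np.array([[s,0,c[0]-half],[0,-s,c[1]+half],[0,0,1]])
    return cv2.warpPerspective(im,H(n,z)@A,(k,k),flags=cv2.INTER_CUBIC|cv2.WARP_INVERSE_MAP)
def circ(pts):
    A=np.c_[2*pts,np.ones(len(pts))];x=np.linalg.lstsq(A,(pts**2).sum(1),rcond=None)[0]
    return x[:2],np.sqrt(x[2]+x[0]**2+x[1]**2)
E
python3 - <<'E'
from h import *
for n in("top","side"):
    c=camera_model(n);R=cv2.Rodrigues(np.array(c["rvec"]))[0];print(n,"cam",-R.T@c["tvec"])
im={n:cv2.imread(f"pics/{n}0.png") for n in("top","side")}
seedm=toW("top",.15,[[251,187]])[0];seedl=toW("top",.0425,[[399,214]])[0];print(seedm,seedl)
# lid by colour mask on board, per camera
for n,p in(("top",(399,214)),("side",(366,271))):
    hsv=cv2.cvtColor(im[n],cv2.COLOR_BGR2HSV)
    m=((hsv[...,1]<45)&(hsv[...,2]>200)).astype(np.uint8)
    k,l,st,ce=cv2.connectedComponentsWithStats(m)
    m=(l==l[p[1],p[0]]).astype(np.uint8)
    c=max(cv2.findContours(m,0,1)[0],key=cv2.contourArea).reshape(-1,2)
    hull=cv2.convexHull(c).reshape(-1,2)
    w=toW(n,.0425,c);print(n,"lid area",m.sum(),circ(w),circ(toW(n,.0425,hull)))
    cv2.imwrite(f"pics/x.png",m*255)
out=np.vstack([np.hstack([rect(im[n],n,z,c,.06,300) for z,c in((.0425,seedl),(.15,seedm))]) for n in im])
cv2.imwrite("pics/r0.png",out)
E
```

```text
top cam [ 0.31318972 -0.03171784  1.46560269]
side cam [ 0.18113079 -0.76463457  0.86697987]
[0.61972677 0.1751946 ] [ 0.55232098 -0.24076732]
top lid area 666 (array([ 0.55263013, -0.2380383 ]), np.float64(0.04219424241249409)) (array([ 0.55252179, -0.23789202]), np.float64(0.043423261422435584))
side lid area 200576 (array([0.4704176 , 0.74368372]), np.float64(1.2109257166504686)) (array([0.13308777, 0.80579961]), np.float64(1.5735265072074371))
```

View pics/r0.png

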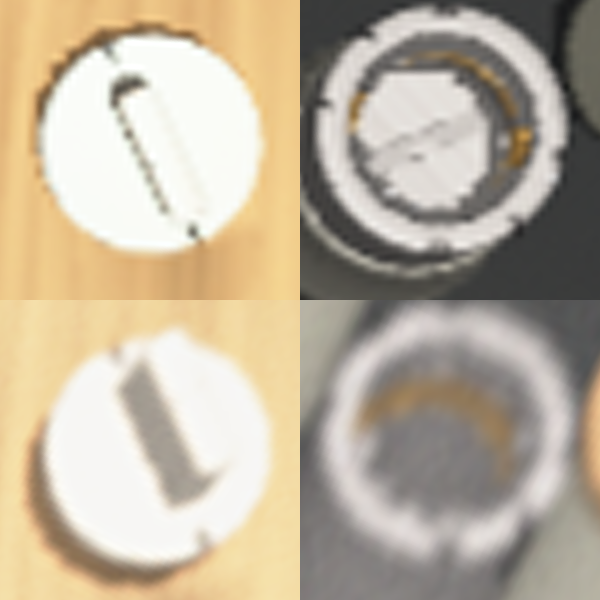

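```bash
python3 - <<'E'
from h import *
im=cv2.imread("pics/top0.png")
seed=np.array([0.61972677,0.1751946])
# rim outer circle: bright pixels on rim, radial edge
for it in range(4):
    P=[]
    for a in np.radians(np.arange(0,360,3)):
        r=np.arange(.040,.060,.0005);w=seed+np.c_[r*np.cos(a),r*np.sin(a)]
        p=toP("top",.15,w).astype(np.float32);g=cv2.remap(cv2.cvtColor(im,cv2.COLOR_BGR2GRAY),p[:,0].reshape(1,-1),p[:,1].reshape(1,-1),cv2.INTER_LINEAR)[0].astype(float)
        i=np.argmin(np.diff(g));P.append(w[i]) if .044<r[i]<.058 else 0
    P=np.array(P);c,R=circ(P);d=abs(np.linalg.norm(P-c,axis=1)-R);c,R=circ(P[d<.0015]);seed=c;print(c,R,(d<.0015).sum(),len(P))
print(toP("top",.15,[c]))
a=np.radians(np.arange(180,-180,-.5));r=np.arange(.058,.026,-.0002)
w=c+np.dstack([r[:,None]*np.cos(a),r[:,None]*np.sin(a)]).reshape(-1,2)
p=toP("top",.15,w).astype(np.float32).reshape(len(r),len(a),2)
u=cv2.remap(im,p,None,cv2.INTER_CUBIC)
u=cv2.resize(u,(720,320))
for k in range(0,720,60): cv2.putText(u,str(180-k//2),(k,12),0,.4,(0,255,255),1);u[12:20,k]=(0,255,255)
b=rect(im,"top",.15,c,.056,270)
cv2.imwrite("pics/u0.png",u)
cv2.imwrite("pics/b0.png",rect(im,"top",.15,c,.056,560))
E
```

```text
[0.61672179 0.18272203] 0.049322547505129904 54 72
[0.61629797 0.18359028] 0.04912272384037057 100 120
[0.61624488 0.18359124] 0.04913301165042461 100 120
[0.61622529 0.18366909] 0.04912407250107158 100 120
[[247.89455037 188.32958202]]
```

View pics/u0.png

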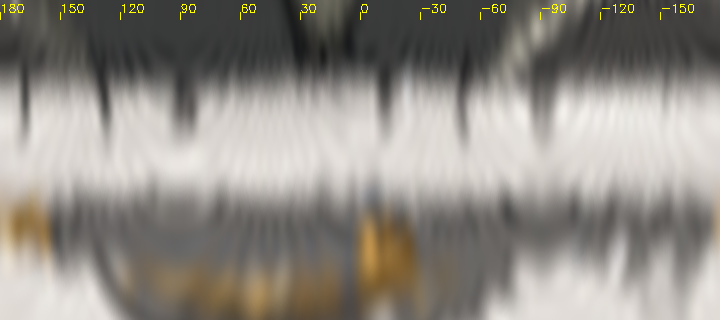

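View pics/b0.png

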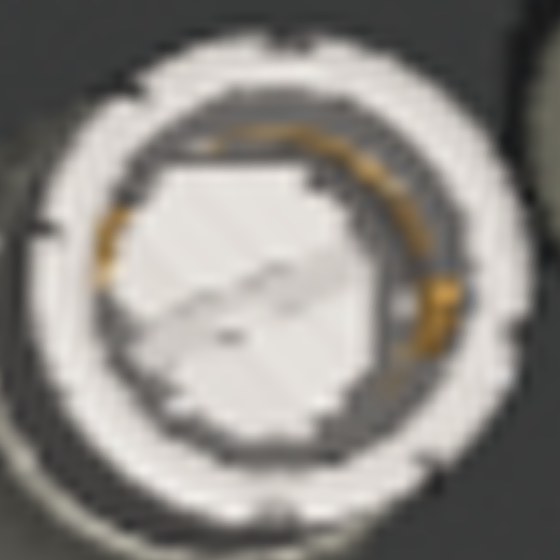

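Mill marks in the unwrapped top view: single notch ticks at about 168.5° and -11.5°, ribs at 128.5° and -51°, double ticks at 88° and -90°. They're spaced 40° apart clockwise as described, so the mill axis is at about -11.5°. Next I'll check the centres in the side view and test IK.

```bash
cat >> h.py <<'E'
def fit(im,n,z,seed,R0,sig=1,tol=.002):
    g0=cv2.cvtColor(im,cv2.COLOR_BGR2GRAY) if n!="sat" else im
    seed=np.array(seed)
    for it in range(5):
        P=[];r=np.arange(R0-.010,R0+.010,.0004)
        for a in np.radians(np.arange(0,360,3)):
            w=seed+np.c_[r*np.cos(a),r*np.sin(a)];p=toP(n,z,w).astype(np.float32)
            g=cv2.remap(g0,p[:,0].reshape(1,-1),p[:,1].reshape(1,-1),cv2.INTER_CUBIC)[0].astype(float)
            i=np.argmin(np.diff(g));P.append((w[i]+w[i+1])/2) if 2<i<len(r)-4 else 0
        P=np.array(P);c,R=circ(P)
        for _ in range(4):
            d=abs(np.linalg.norm(P-c,axis=1)-R);k=d<tol;c,R=circ(P[k])
        seed=c
    return c,R,k.sum()
E
python3 - <<'E'
from h import *
for n in("top","side"):
    im=cv2.imread(f"pics/{n}0.png")
    print(n,"lid",fit(im,n,.0425,(.5525,-.238),.044),"mill",fit(im,n,.15,(.616,.1837),.050))
    b=im.copy();b[...]=b.min(axis=2)[...,None]
    print(n,"lid(min ch)",fit(b,n,.0425,(.5525,-.238),.044))
for yl in(-65.6,114.4):
    q=arm.solve_ik([.5527,-.238,.0675],[180,0,yl]);print(yl,np.round(q,1) if q is not None else None)
for y in(-11.5,-51.5,168.5,128.5):
    q=arm.solve_ik([.6162,.1837,.182],[180,0,y]);print(y,np.round(q,1) if q is not None else None)
E
```

```text
top lid (array([ 0.55277657, -0.23794914]), np.float64(0.04361934976907216), np.int64(117)) mill (array([0.61626982, 0.1837959 ]), np.float64(0.04945101202135836), np.int64(109))
top lid(min ch) (array([ 0.55257831, -0.23806622]), np.float64(0.043767100998024784), np.int64(118))Traceback (most recent call last):
  File "<stdin>", line 4, in <module>
  File "h.py", line 22, in fit
    w=seed+np.c_[r*np.cos(a),r*np.sin(a)];p=toP(n,z,w).astype(np.float32)
                                            ~~~^^^^^^^
  File "h.py", line 7, in toP
    def toP(n,z,p): return cv2.perspectiveTransform(np.float64(p).reshape(-1,1,2),H(n,z)).reshape(-1,2)
                                                                                  ~^^^^^
  File "h.py", line 4, in H
    c=camera_model(n);K=c["camera_matrix"];R=cv2.Rodrigues(np.array(c["rvec"]))[0];t=np.array(c["tvec"])
ValueError: time passes only in moves, steps and waits
```

```bash
sed -i 's/^def H(n,z):/CM={n:camera_model(n) for n in ("top","side")}\ndef H(n,z):/; s/c=camera_model(n);K/c=CM[n];K/' h.py
python3 - <<'E'
from h import *
for n in("side",):
    im=cv2.imread(f"pics/{n}0.png")
    b=im.copy();b[...]=b.min(axis=2)[...,None]
    print(n,"lid(min ch)",fit(b,n,.0425,(.5525,-.238),.044))
    for t in (.002,.004): print(fit(im,n,.15,(.616,.1837),.050,tol=t))
for yl in(-65.6,114.4):
    q=arm.solve_ik([.5527,-.238,.0675],[180,0,yl]);print(yl,np.round(q,1) if q is not None else None)
for y in(-11.5,-51.5,168.5,128.5):
    q=arm.solve_ik([.6162,.1837,.182],[180,0,y]);print(y,np.round(q,1) if q is not None else None)
E
```

```text
side lid(min ch) (array([ 0.55512542, -0.24091746]), np.float64(0.04509095662844843), np.int64(113))
(array([0.61870581, 0.1825271 ]), np.float64(0.049942798991043376), np.int64(87))
(array([0.61878131, 0.18258841]), np.float64(0.04965398704813662), np.int64(113))
-65.6 [  17.8   27.6    1.9  105.1   -1.2   47.4 -135.3]
114.4 [ 41.3  30.4 -27.2 103.9  17.6  49.9  30.2]
-11.5 [  10.7   29.5  -41.    93.4   20.9   65.  -137. ]
-51.5 [ -66.    40.1   65.9   97.2  -39.    69.2 -131.7]
168.5 [ 17.   32.8 -50.4  93.1  27.   67.   38.8]
128.5 [ 17.2  32.9 -50.7  93.1  27.1  67.1  -1.3]
```

```bash
python3 - <<'E'
from h import *
o=[180,0,114.4];p=[.5539,-.2395]
arm.move_pose(p+[.20],o)
print(arm.line_to(p+[.0675],vel=.12,f_stop=8))
s=arm.observe();print(s["t"],s["eef_pos"],s["ee_rot"],s["contact_force"])
arm.command_gripper(.5,20)
for n in("top","side"): cv2.imwrite(f"pics/{n}1.png",get_image(n)[:,:,::-1])
side=cv2.imread("pics/side1.png");t=cv2.imread("pics/top1.png")
cv2.imwrite("pics/g1.png",np.hstack([cv2.resize(side[220:320,310:410],(400,400)),cv2.resize(t[165:265,350:450],(400,400))]))
E
```

```text
False
3.15 [ 0.55483946 -0.23979796  0.06853493] [1.79919651e+02 8.66649904e-02 1.14398781e+02] [0.38097723 0.40150459 0.03682037]
```

View pics/g1.png

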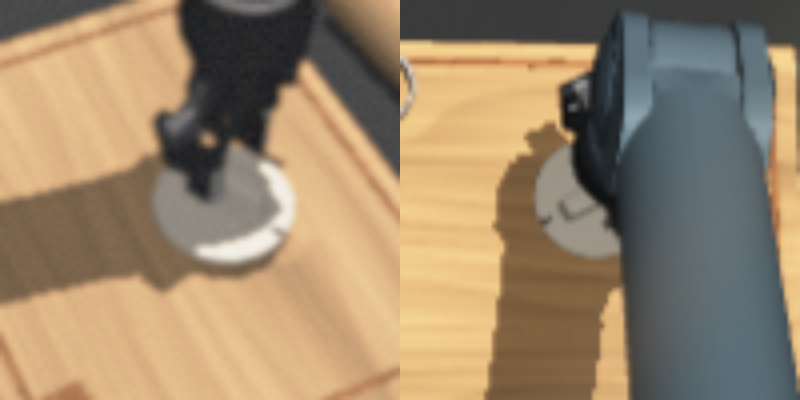

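The fingers straddle the bar: in the side crop the near finger is at (205,165) and the cap is undisturbed. I'll close at 20 N and lift.

```bash
python3 - <<'E'
from h import *
arm.command_gripper(0.0,20)
s=arm.observe();print(s["opening"],s["eef_pos"],s["ee_rot"],s["contact_force"])
arm.line_to([.5539,-.2395,.12],vel=.08)
arm.line_to([.5539,-.2395,.29],vel=.15)
arm.dwell(.2)
s=arm.observe();print(s["t"],s["opening"],s["eef_pos"],s["contact_force"])
cv2.imwrite("pics/side2.png",get_image("side")[:,:,::-1])
E
```

```text
0.1764388645678311 [ 0.55398539 -0.23949302  0.0675461 ] [1.79994791e+02 4.52264259e-03 1.14402664e+02] [-0.06528433  0.4081669   0.47231062]
6.3833 0.17444800113897913 [ 0.55336971 -0.23933998  0.2888621 ] [-0.22557882 -0.17435579 -0.18500153]
```

View pics/side2.png

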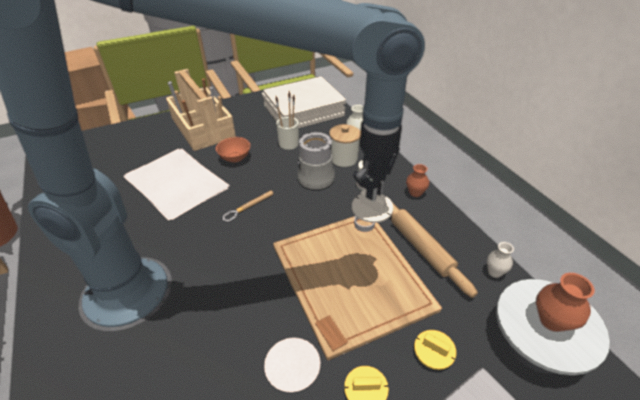

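Lid is held (side view, at (375,200)) and the board is empty. I'll carry it over the mill.

```bash
python3 - <<'E'
from h import *
arm.line_to([.6175,.1831,.29],ori=[180,0,168.5],vel=.15)
arm.line_to([.6175,.1831,.215],vel=.1)
arm.dwell(.3)
s=arm.observe();print(s["t"],s["q"],s["opening"],s["eef_pos"],s["ee_rot"],s["contact_force"])
for n in("top","side"): cv2.imwrite(f"pics/{n}3.png",get_image(n)[:,:,::-1])
S=cv2.imread("pics/side3.png");t=cv2.imread("pics/top3.png")
cv2.imwrite("pics/g3.png",np.hstack([cv2.resize(S[90:190,260:360],(400,400),interpolation=2),cv2.resize(t[140:240,200:300],(400,400),interpolation=2)]))
E
```

```text
10.6333 [ 12.45508893  28.30057937 -43.37222804  91.38877571  20.50539713
  68.47734274  43.40704092] 0.17147626914009148 [0.61784116 0.1832465  0.21569125] [1.79973065e+02 6.16782008e-02 1.68496253e+02] [ 0.16200672 -0.9295299  -1.63409538]
```

View pics/g3.png

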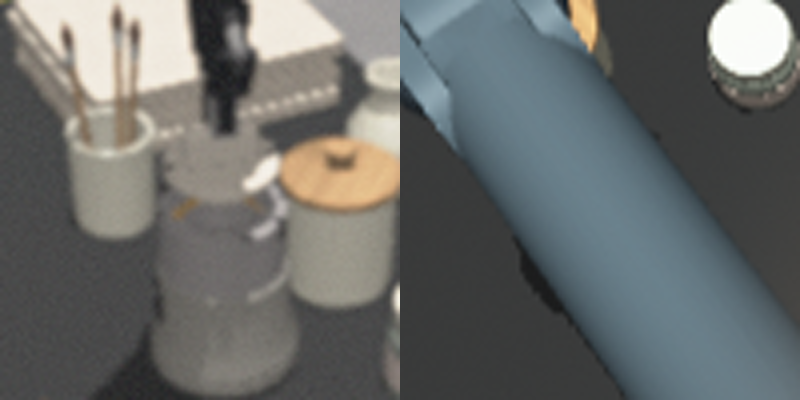

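The arm hides the lid in the top view, but the side view shows the cap above the mouth. I'll compare cap and rim in the side camera.

```bash
python3 - <<'E'
from h import *
im=cv2.imread("pics/side3.png");c=(.6187,.1826)
a=rect(im,"side",.1907,c,.06,400);b=rect(im,"side",.15,c,.06,400)
for x in(a,b):
    cv2.circle(x,(200,200),int(.044/.12*400),(0,255,0),1) if x is a else cv2.circle(x,(200,200),int(.05/.12*400),(0,255,0),1)
cv2.imwrite("pics/r3.png",np.hstack([a,b]))
E
```

```text
(no output)
```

View pics/r3.png

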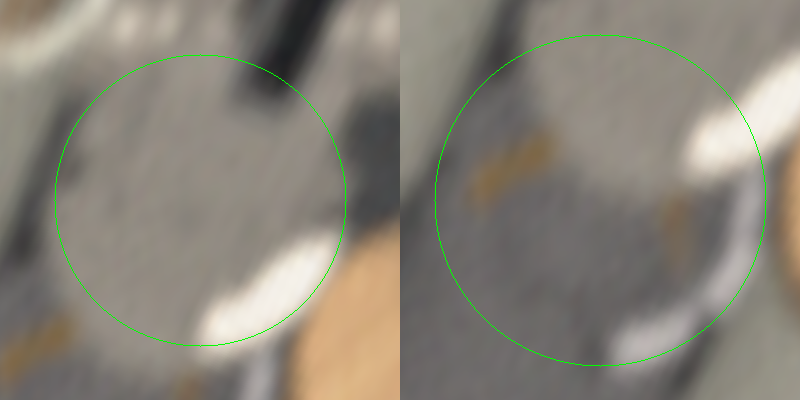

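The cap's edge coincides with the expected circle centred on the mouth, within about 1 mm. I'll lower it gently with a force stop.

```bash
python3 - <<'E'
from h import *
print(arm.line_to([.6175,.1831,.181],vel=.03,f_stop=5))
s=arm.observe();print(s["t"],s["eef_pos"],s["ee_rot"],s["contact_force"],s["ft_torque"],s["opening"])
S=get_image("side")[:,:,::-1]
cv2.imwrite("pics/g4.png",cv2.resize(S[90:190,260:360],(600,600),interpolation=2))
E
```

```text
True
11.775 [0.61721953 0.18309257 0.18193227] [-1.79970662e+02 -4.84711303e-02  1.68506049e+02] [ 0.23357265 -0.44411586  4.75799537] [-0.07411739  0.03912572 -0.03376723] 0.1723578276696562
```

View pics/g4.png

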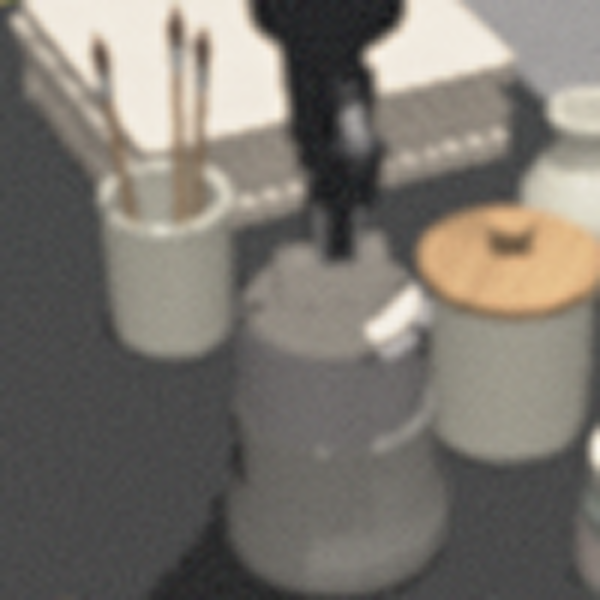

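It stopped at TCP z 0.1819, which is the home height (0.182), with about 5 N of push. So the lid is home, untilted, with the lugs through the notches. I'll turn it clockwise in small steps, watching forces.

```bash
python3 - <<'E'
from h import *
arm.dwell(.3)
s=arm.observe();print(np.round(np.r_[s["t"],s["eef_pos"],s["contact_force"],s["ft_torque"]],4))
x,y=.6172,.1831
for yaw in (166,163.5,161,158.5,155):
    arm.line_to([x,y,.1816],ori=[180,0,yaw],vel=.02)
    s=arm.observe();print(yaw,np.round(np.r_[s["t"],s["eef_pos"],s["ee_rot"][2],s["contact_force"],s["ft_torque"],s["opening"]],4))
    if np.linalg.norm(s["contact_force"])>15: print("STOP");break
E
```

```text
[ 1.2125e+01  6.1720e-01  1.8310e-01  1.8190e-01 -2.1220e-01 -3.0990e-01
  5.8270e+00 -7.9100e-02  2.7400e-02 -8.1000e-03]
166 [ 1.23750e+01  6.17600e-01  1.83400e-01  1.82000e-01  1.66064e+02
  4.23800e-01  3.00900e-01  2.80370e+00  4.76000e-02 -1.15100e-01
 -4.95000e-02  1.77200e-01]
163.5 [ 1.262500e+01  6.175000e-01  1.833000e-01  1.819000e-01  1.635881e+02
 -9.170000e-02  8.248000e-01  3.317300e+00  4.790000e-02 -1.183000e-01
 -2.800000e-03  1.710000e-01]
161 [ 1.287500e+01  6.175000e-01  1.834000e-01  1.819000e-01  1.611059e+02
  4.975000e-01  1.825000e-01  2.574400e+00  6.950000e-02 -1.117000e-01
  3.490000e-02  1.729000e-01]
158.5 [ 1.312500e+01  6.175000e-01  1.834000e-01  1.819000e-01  1.586069e+02
  4.661000e-01  1.149900e+00  3.096300e+00  8.580000e-02 -1.460000e-01
  4.980000e-02  1.739000e-01]
155 [ 1.337500e+01  6.175000e-01  1.834000e-01  1.819000e-01  1.551239e+02
  7.598000e-01  4.801000e-01  4.020300e+00  1.403000e-01 -1.449000e-01
 -1.390000e-02  1.768000e-01]
```

Forces are low. I'll continue to the half-way marks.

```bash
python3 - <<'E'
from h import *
x,y=.6172,.1831
for yaw in (152,149,146,143,140,137,134,131,128.3):
    arm.line_to([x,y,.1816],ori=[180,0,yaw],vel=.02)
    s=arm.observe();print(yaw,np.round(np.r_[s["t"],s["eef_pos"],s["ee_rot"][2],s["contact_force"],s["ft_torque"],s["opening"]],3))
    if np.linalg.norm(s["contact_force"])>15: print("STOP");break
arm.dwell(.5)
s=arm.observe();print(np.round(np.r_[s["t"],s["eef_pos"],s["ee_rot"],s["contact_force"],s["ft_torque"],s["opening"]],3))
for n in("top","side"): cv2.imwrite(f"pics/{n}5.png",get_image(n)[:,:,::-1])
S=cv2.imread("pics/side5.png");t=cv2.imread("pics/top5.png")
r=rect(S,"side",.157,(.6187,.1826),.06,400)
cv2.imwrite("pics/g5.png",np.hstack([cv2.resize(S[100:180,276:356],(400,400),interpolation=2),r]))
E
```

```text
152 [ 1.36250e+01  6.17000e-01  1.83000e-01  1.82000e-01  1.52129e+02
  9.01000e-01  3.93000e-01  4.36400e+00  1.59000e-01 -1.81000e-01
  6.40000e-02  1.73000e-01]
149 [ 1.3875e+01  6.1700e-01  1.8300e-01  1.8200e-01  1.4913e+02  1.0780e+00
  9.3200e-01  4.9010e+00  1.8100e-01 -2.2600e-01  1.2000e-02  1.7100e-01]
146 [ 1.41250e+01  6.17000e-01  1.83000e-01  1.82000e-01  1.46143e+02
  1.06800e+00  1.52400e+00  4.93200e+00  2.16000e-01 -1.97000e-01
  6.20000e-02  1.77000e-01]
143 [ 1.43750e+01  6.17000e-01  1.83000e-01  1.82000e-01  1.43175e+02
  4.93000e-01  1.45100e+00  5.52200e+00  1.82000e-01 -2.12000e-01
  7.40000e-02  1.73000e-01]
140 [ 1.46250e+01  6.17000e-01  1.83000e-01  1.82000e-01  1.40181e+02
  1.44800e+00  4.65000e-01  4.91200e+00  2.03000e-01 -1.85000e-01
  4.40000e-02  1.70000e-01]
137 [ 1.48750e+01  6.17000e-01  1.83000e-01  1.82000e-01  1.37179e+02
  7.98000e-01  6.63000e-01  5.14400e+00  2.18000e-01 -1.95000e-01
  8.40000e-02  1.72000e-01]
134 [ 1.51250e+01  6.17000e-01  1.83000e-01  1.82000e-01  1.34179e+02
  1.33100e+00  1.63300e+00  5.61400e+00  2.22000e-01 -2.39000e-01
  9.50000e-02  1.75000e-01]
131 [ 1.53750e+01  6.17000e-01  1.83000e-01  1.82000e-01  1.31181e+02
  1.45400e+00  1.82600e+00  5.26400e+00  2.30000e-01 -2.31000e-01
  4.20000e-02  1.71000e-01]
128.3 [ 1.56250e+01  6.17000e-01  1.83000e-01  1.82000e-01  1.28491e+02
  1.09100e+00  2.70000e-01  5.39200e+00  1.57000e-01 -1.60000e-01
  8.80000e-02  1.73000e-01]
[ 1.61250e+01  6.17000e-01  1.83000e-01  1.82000e-01  1.79954e+02
  2.00000e-03  1.28489e+02  6.88000e-01  1.16400e+00  6.04100e+00
  2.13000e-01 -1.80000e-01  8.60000e-02  1.72000e-01]
```

View pics/g5.png

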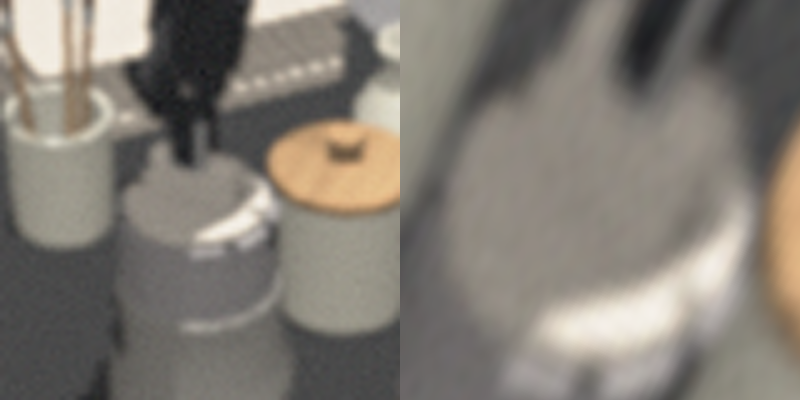

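View pics/top5.png

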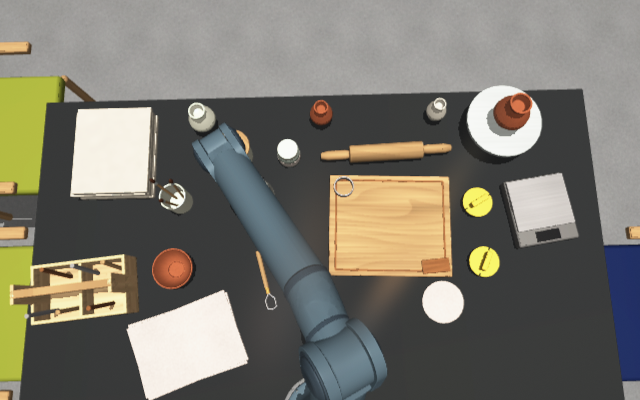

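The side view shows the cap flush on the rim and the bar pinched at (190,150) in the crop. In the top view the other things haven't moved. One contrast-enhanced check of the bar direction against the rib mark:

```bash
python3 - <<'E'
from h import *
S=cv2.imread("pics/side5.png");S=cv2.cvtColor(cv2.convertScaleAbs(S,alpha=1,beta=0),cv2.COLOR_BGR2GRAY)
c=S[118:162,290:340].astype(float);c=np.clip((c-40)/(150-40)*255,0,255).astype(np.uint8)
c=cv2.cvtColor(cv2.resize(c,(700,600),interpolation=2),cv2.COLOR_GRAY2BGR)
f=lambda z,w:[((p+.5-[290,118])*[14,600/44]).astype(int).tolist() for p in toP("side",z,w)]
m=np.array([.6187,.1826])
for a,col in((128.5,(0,255,0)),(168.5,(0,0,255))):
    d=np.array([np.cos(np.radians(a)),np.sin(np.radians(a))])
    for s in(1,-1):
        p,q=f(.157,[m+s*d*.040,m+s*d*.044]);cv2.line(c,p,q,col,1)   # cap-tick place
        p,q=f(.15,[m+s*d*.045,m+s*d*.050]);cv2.line(c,p,q,(255,200,0) if col[1] else col,1)
    p,q=f(.187,[m-d*.028,m+d*.028]);cv2.line(c,p,q,col,1)
cv2.imwrite("pics/g6.png",c)
E
```

```text
(no output)
```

View pics/g6.png

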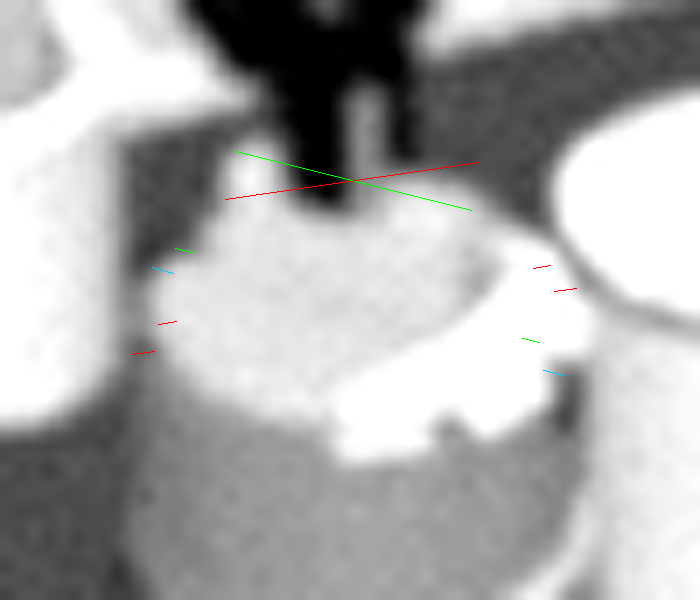

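The bar's ends, at about (250,145) and (470,200), lie on the green 128.5° half-way line, not the red notch line. So the lid turned with the gripper, and I'll hand in while holding.

```bash
python3 - <<'E'
from station import arm,order
s=arm.observe();print(s["t"],s["eef_pos"],s["ee_rot"],s["contact_force"],s["opening"])
order.close_job()
E
```

```text
16.225 [0.6174848  0.18334321 0.1819086 ] [1.79951314e+02 3.30614915e-03 1.28486428e+02] [1.08419098 1.52583104 5.2443031 ] 0.17292368480419995
the job is handed in; nothing more can be done
```

I picked the white lid off the board by its grip bar with a 20 N grip and lowered it into the mill's mouth. I then turned it 40° clockwise in small steps and handed the job in at 16.2 s, still holding it.

- **Seating:** the arm stopped at a TCP height of 0.1819 m, against 0.182 m expected for fully home. The push was about 5–6 N throughout.
- **Turn:** the tool went from yaw 168.5° to 128.5°. The side view shows the bar lying along the half-way line, and the turning moment of about 0.09 N m fits the spring's push-back. I could not read the starter ring's angle directly.
- **Other things:** nothing else appears to have moved. The arm hid the mill and most of the canister from the top camera; the canister still stood in place in the side view.
- **Disagreement:** the two cameras differed by about 2.5–4 mm on the lid and mill positions, so I used the average. The arm also hid the lid from the top camera over the mill, so the final fit was checked only from the side and by contact force.

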